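# Hook the lubricator back from the far side of the desk

## Robot

A 6-joint arm with a two-finger parallel gripper is mounted at the origin on the work surface. World frame = base frame: x ahead of the robot, y to its left, z up, the work surface at z = 0. Lengths are in m, angles in degrees, forces in N, time in s.
With the tool pointing down it reaches from about 0.225 to 0.725 m from the base axis. Payload 3.1 kg.
Tool frame: the origin (TCP) lies midway between the tips of the shut fingers; the grasp point (between the pads) lies 19 mm behind it; z points along the fingers, y is the line along which they close (so a half turn about z gives the same grasp; the last joint's range is limited). The gripper opens to 85 mm and grips with 20 to 120 N. Pads are 22 mm wide; open, the fingers measure 114 mm over their backs; the gripper's body (76 mm by 85 mm) begins 54 mm behind the grasp point. The pads swing forward as they close: fully open they stand 13 mm farther back than shut.
Start: joints at [-73.9, 2.75, 5.684, 92.934, 0, 82.678], TCP at [0.209, -0.482, 0.231] pointing down, gripper open.
Joint ranges: [-166.93, 166.93], [-56.73, 111.36], [-69.38, 81.34], [-121.58, 131.49], [-85.45, 84.26], [-180, 180]. Speed limits (degrees/s): [159.86, 159.86, 180, 180, 180, 180].

## Interface

Orientations are given as a 3x3 rotation matrix whose columns are the frame's x, y, z axes.
In Python, from rig import manip gives the robot as it stands.
- The arm moves only by the shell command python3 -m crank 'ROWS'. ROWS is JSON, a list of rows, each an object with "xyz": the shift along the tool's x, y, z normalised to -1 to 1, where 1 is 0.1 m, a list of three; "turn": the turn, a rotation vector about the tool's x, y, z normalised to -1 to 1, where 1 is 180 degrees, a list of three; "jaw": the closure in counts, from 0 (fully open) to 255 (shut). In form: [{"xyz": [tx, ty, tz], "turn": [wx, wy, wz], "jaw": jaw}, ...]. A call has 1 to 8 rows; each row shifts and turns the commanded pose from where the row before left it, along the tool's axes as they then stand; what a row does not reach is not made up. A row lasts 1/10 s, in which the tool goes at most 50 mm and 8.59 degrees, less where a joint would pass 70% of its speed; a pose out of reach is approached as far as the arm can. A call with a number of a shift or a turn outside -1 to 1 is refused whole. A call with a gripper value outside its range is refused whole. The fingers move at their own pace and stop on an object; the grip force is fixed at half the most. Time passes only in rows, so rows that do not move let the fingers close. It gives the time, the measured TCP pose, the force, the opening and the grip force at its end, in the units of the state.
- manip.get_obs(): the state, without advancing time (a new reading comes with each control period).
- manip.camera(name): name is "scene" or "side" or "wrist"; returns a dict with "img" (400x640x3 uint8, red, green, blue), "fov_y" (degrees; the focal length in pixels is half the picture's height over the tangent of half this angle, whatever the lens; pixels are square), "cx", "cy" (the principal point, pixels), "extrinsics" (4x4, takes a point from camera to world coordinates). Camera axes: x right, y up, looking along -z (the intrinsics and any distortion apply to the point x, -y, -z); pixel columns grow to the right and rows downward; lengths in m; the calibration is good to about 2 mm. A picture is of the moment at which its call begins. There is no depth.
- manip.hand_in(): hands the job in; it is judged then, once.
Trained networks look in a picture, given as the dict that the camera call returned (one of the last four; its "shot" number tells which), for a name from the list of things; names that differ only in an ending like _2 or _b are one class to them, and where a whole thing is asked for, a point or a joint stands for the part that bears it (a point fixed in the world has none). Each returns a list of dicts, best first, with "conf" (0 to 1); they miss things now and then, are a little off and sometimes report something else, mostly with a low value. They report only what shows in the picture. A call takes as long as a camera call.
- manip.spot_in(picture, thing): "at" ([row, column] in pixels, amid what is visible of it).
The state is a dict: "time_s": time; "qpos": joint angles; "qvel": joint speeds; "joint_torque": joint torques, N m; "ee_pos": TCP position; "eef_rot": TCP orientation; "force": force on the tool from outside, world axes, zero at the start; "ft_torque": the same for the moment, N m; "grip_width": finger opening in m; "gripper_force": force on a finger pad.
Only numpy, scipy, OpenCV 4.12 (cv2) and the standard library are available. Lean on these libraries where they do the work, as an engineer would, in place of code of your own. Each camera call takes 0.05 s, during which the arm holds its last target. There are 200 camera calls.

## Task

Pick up the iron hook by its wooden handle, put its crook round behind the knob-ended brass lubricator standing at the far side of the desk, and drag the lubricator towards you until it stands wholly on the round rubber mat. Slide it upright along the desk with the hook only, never touching it with the gripper, and leave the plain brass whistle standing beside it where it is. Then lay the hook down flat on the desk and let go.

Things in the scene. Friction and masses are not known exactly. Their poses are not given: they have to be found in the camera images.
- hook_grip (a point): Centre of the hook tool's dark wooden handle, a bar 100 mm long (x), 20 wide (y), 24 high, lying flat; the point is 12 mm above its underside. A black iron rod 10 mm thick runs from the handle's end along +x (y = 0, rod centre 5 mm above the tool's underside) and ends in a flat J-shaped crook bent to the +y side. z up. The rigid tool weighs 0.15 kg.
- crook_center (a point): Centre of the crook's half circle, in the same tool: 150 mm along x and 36 mm along y from the handle's centre, 5 mm above the underside, same axes. The rod bends round it at 36 mm radius (31 mm inside) on the +x side and returns to a tip 20 mm back along -x: a U 62 mm wide inside, open towards the handle (-x). A pulled lubricator settles with its axis 13 mm along +x from here.
- lubricator_center (a point): The displacement lubricator to be fetched, loose and upright: a brass cylinder 36 mm in diameter (a thin collar near its top is 39 mm) and 45 mm high, with a thin neck and a knurled round knob 28 mm across on top, 74 mm high in all, about 0.25 kg. This point is on its axis, 37 mm above its underside; z is its upright axis.
- whistle_center (a point): The bystander whistle, loose and upright near the lubricator: a plain brass tube 30 mm in diameter and 87 mm high with a domed top and no knob. This point is on its axis half-way up, 43 mm above its underside.
- mat_center (a point): Centre of the round black rubber mat where the lubricator is wanted: 120 mm across, fixed, so thin (under 1 mm) that things slide on to it as on the bare desk. The point is at desk height.

How it is judged:
By the outcome, as a careful person would: the job done as asked, in the order asked, and still so for the second after the job is handed in, with the robot touching nothing.
It also fails if it takes over 42 s, if anything falls off the work surface, if the arm or the gripper's body presses on something with over 40 N, if the wrist force passes 120 N, or if a joint passes its speed limit or range.

## Working session

There is one attempt and no reset: what is moved stays moved. The work goes in short steps, Python scripts to look and compute and a shell command to move; the robot and the scene stay as the last step left them, time stands still between calls to the robot, and variables do not carry over. Pictures are saved under pics/ and viewed, at most 10 in all, crops included, and the job is handed in when it is done.

```bash
mkdir -p pics; ls; cat > h.py <<'E'
import numpy as np, cv2
from rig import manip
def ray(c,rc):
    f=c["img"].shape[0]/2/np.tan(np.radians(c["fov_y"])/2)
    d=np.array([(rc[1]-c["cx"])/f,-(rc[0]-c["cy"])/f,-1.])
    E=np.array(c["extrinsics"]); return E[:3,3],E[:3,:3]@d
def onz(c,rc,z):
    o,d=ray(c,rc); return o+d*(z-o[2])/d[2]
def proj(c,p):
    f=c["img"].shape[0]/2/np.tan(np.radians(c["fov_y"])/2)
    E=np.array(c["extrinsics"]); q=E[:3,:3].T@(np.array(p)-E[:3,3])
    return [c["cy"]-f*q[1]/-q[2], c["cx"]+f*q[0]/-q[2]]
def save(c,n): cv2.imwrite("pics/"+n,c["img"][:,:,::-1])
E
python3 - <<'E'
from h import *
o=manip.get_obs(); print(o["eef_rot"],o["ee_pos"])
Z=dict(hook_grip=.012,crook_center=.005,lubricator_center=.037,whistle_center=.043,mat_center=0)
ims=[]
for n in ("scene","side"):
    c=manip.camera(n); save(c,n+"0.png"); print(n,[k for k in c], c["fov_y"],c["cx"],c["cy"],np.round(c["extrinsics"],3).tolist())
    for t,z in Z.items():
        for r in manip.spot_in(c,t)[:2]: print(t,r["conf"],np.round(r["at"],1),onz(c,r["at"],z).round(3))
E
```

```text
pics
[[ 9.17603046e-01  3.97497404e-01 -6.81607220e-04]
 [ 3.97497889e-01 -9.17600257e-01  2.27948032e-03]
 [ 2.80644550e-04 -2.36259552e-03 -9.99997170e-01]] [ 0.20850636 -0.4811404   0.23011582]
scene ['img', 'fov_y', 'cx', 'cy', 'extrinsics', 'shot'] 52.38156566234285 325.57413399037085 196.95805504234858 [[-0.664, -0.441, 0.605, 1.065], [0.748, -0.366, 0.554, 0.367], [-0.023, 0.82, 0.572, 0.512], [0.0, 0.0, 0.0, 1.0]]
hook_grip 0.61 [174.5 291.5] [ 0.519 -0.239  0.012]
crook_center 0.89 [177.6 287.4] [ 0.528 -0.245  0.005]
lubricator_center 0.56 [272.3 372.9] [0.673 0.106 0.037]
whistle_center 0.9 [232.5 316.6] [ 0.663 -0.025  0.043]
mat_center 0.67 [236.1 400. ] [0.531 0.069 0.   ]
side ['img', 'fov_y', 'cx', 'cy', 'extrinsics', 'shot'] 49.72197351943873 324.94818090788937 196.60421379151285 [[0.96, 0.135, -0.245, 0.417], [-0.279, 0.496, -0.822, -0.665], [0.01, 0.858, 0.514, 0.427], [0.0, 0.0, 0.0, 1.0]]
hook_grip 0.92 [293.6 288.5] [ 0.495 -0.235  0.012]
crook_center 0.97 [292.7 288.6] [ 0.497 -0.226  0.005]
lubricator_center 0.97 [158.7 336.7] [0.668 0.097 0.037]
whistle_center 0.75 [188.9 351.2] [ 0.652 -0.039  0.043]
mat_center 0.8 [193.1 270.8] [0.522 0.057 0.   ]
```

View pics/side0.png

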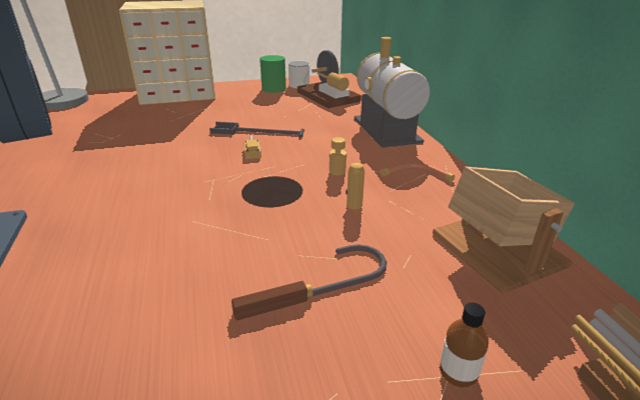

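View pics/scene0.png

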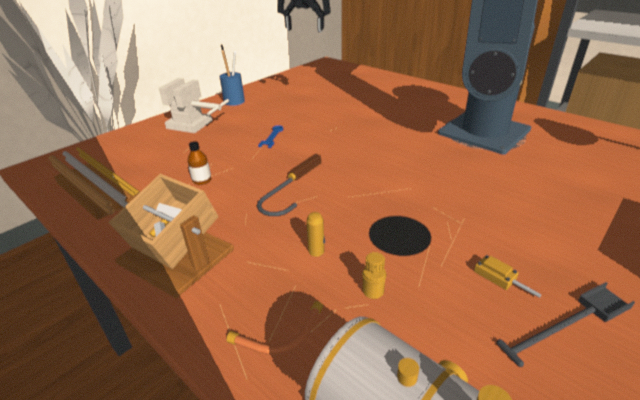

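```bash
python3 - <<'E'
from h import *
S=manip.camera("scene");D=manip.camera("side")
P={"handle_far/near top":([(158,317),(177,291)],[(302,234),(287,306)],.024),
"rodend bend tips":([(211,266),(208,294)],[(272,384),(251,339)],.005),"mat":([(236,400)],[(191,272)],0),
"lub base":([(291,374)],[(172,338)],0),"lub knob top":([(257,375)],[(140,338)],.074),"wh base":([(250,316)],[(205,356)],0),"wh top":([(215,315)],[(166,356)],.087)}
for k,(a,b,z) in P.items():
    print(k,[onz(S,p,z)[:2].round(3) for p in a],[onz(D,p,z)[:2].round(3) for p in b])
E
```

```text
handle_far/near top [array([ 0.439, -0.231]), array([ 0.541, -0.218])] [array([ 0.422, -0.244]), array([ 0.518, -0.242])]
rodend bend tips [array([ 0.648, -0.185]), array([ 0.602, -0.148])] [array([ 0.641, -0.222]), array([ 0.593, -0.156])]
mat [array([0.531, 0.069])] [array([0.526, 0.065])]
lub base [array([0.676, 0.113])] [array([0.675, 0.107])]
lub knob top [array([0.675, 0.11 ])] [array([0.673, 0.107])]
wh base [array([ 0.664, -0.028])] [array([ 0.667, -0.028])]
wh top [array([ 0.668, -0.022])] [array([ 0.66 , -0.037])]
```

```bash
python3 -m crank '[{"xyz":[0.4,-0.15,0.06],"turn":[0,0,0],"jaw":0},{"xyz":[0.4,-0.15,0.06],"turn":[0,0,0],"jaw":0},{"xyz":[0.4,-0.15,0.06],"turn":[0,0,0],"jaw":0},{"xyz":[0.4,-0.15,0.06],"turn":[0,0,0],"jaw":0},{"xyz":[0.4,-0.15,0.06],"turn":[0,0,0],"jaw":0},{"xyz":[0.4,-0.15,0.06],"turn":[0,0,0],"jaw":0},{"xyz":[0.4,-0.15,0.06],"turn":[0,0,0],"jaw":0},{"xyz":[0.4,-0.15,0.06],"turn":[0,0,0],"jaw":0}]'
python3 -m crank '[{"xyz":[0,0,0],"turn":[0,0,0.034],"jaw":0},{"xyz":[0,0,0],"turn":[0,0,0.034],"jaw":0},{"xyz":[0,0,0],"turn":[0,0,0.034],"jaw":0},{"xyz":[0,0,0],"turn":[0,0,0],"jaw":0},{"xyz":[0,0,0],"turn":[0,0,0],"jaw":0}]'
python3 - <<'E'
from h import *
c=manip.camera("wrist");save(c,"w1.png");print(c["fov_y"],np.round(c["extrinsics"],3).tolist())
for t,z in dict(hook_grip=.024,crook_center=.005).items():
  for r in manip.spot_in(c,t)[:1]:print(t,r,onz(c,r["at"],z))
E
```

```text
time_s: 1.5
ee_pos: [0.4558, -0.2431, 0.1833]
eef_rot: [[0.918, 0.398, 0.001], [0.398, -0.918, -0.001], [0.0, 0.001, -1.0]]
force: [0.5, -1.1, 1.3]
grip_width: 0.0854
gripper_force: 0.0
time_s: 2.0
ee_pos: [0.4546, -0.2445, 0.1834]
eef_rot: [[0.996, 0.09, 0.0], [0.09, -0.996, -0.0], [0.0, 0.0, -1.0]]
force: [-0.6, 0.0, 0.0]
grip_width: 0.0855
gripper_force: 0.0
67.12623657731248 [[0.09, 0.959, 0.267, 0.522], [-0.996, 0.087, 0.025, -0.237], [0.0, -0.268, 0.963, 0.327], [0.0, 0.0, 0.0, 1.0]]
hook_grip {'at': [124.5, 324.7], 'conf': 0.95} [ 0.51293849 -0.23425563  0.024     ]
crook_center {'at': [121.5, 322.9], 'conf': 0.92} [ 0.51523045 -0.23197931  0.005     ]
```

View pics/w1.png

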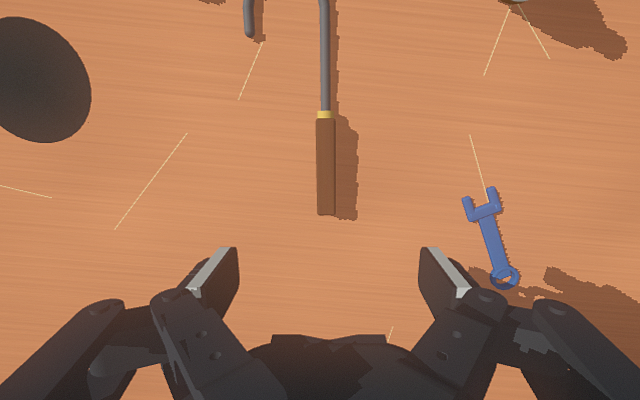

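The wrist view shows the handle from (118,325) to (214,326), the rod running up at column 325, and the mat at the left, with its edge at (82,91).

```bash
python3 - <<'E'
from h import *
c=manip.camera("wrist");o=manip.get_obs();print(o["ee_pos"])
a,b=onz(c,(119,325.5),.024),onz(c,(213,326),.024);print(a,b,(a+b)/2)
r=onz(c,(5,324),.01);print("rod",r, "yaw",np.degrees(np.arctan2(*(r-b)[[1,0]])))
print("tip",onz(c,(36,250),.005))
R=np.array(o["eef_rot"]);print((R.T@((a+b)/2-o["ee_pos"]))/.1)
m=c["img"].max(2)[:160,:110]<70
p=np.array([onz(c,q[0][::-1].astype(float),0)[:2] for q in max(cv2.findContours(m.astype(np.uint8),0,1)[0],key=len) if q[0][0]>3])
A=np.c_[2*p,np.ones(len(p))];s=np.linalg.lstsq(A,(p**2).sum(1),rcond=None)[0];print("mat",s[:2],np.sqrt(s[2]+s[:2]@s[:2]))
E
```

```text
[ 0.45452292 -0.24458768  0.18336361]
[ 0.51810216 -0.23479104  0.024     ] [ 0.42262081 -0.24361335  0.024     ] [ 0.47036149 -0.23920219  0.024     ]
rod [ 0.61928023 -0.22449423  0.01      ] yaw 5.55281294052581
tip [ 0.58832362 -0.15558436  0.005     ]
[ 0.16243245 -0.0396599   1.59364525]
mat [0.53188621 0.07867075] 0.03186725378185596
```

```bash
python3 -m crank '[{"xyz":[0.16,-0.04,0.3],"turn":[0,0,0],"jaw":0},{"xyz":[0,0,0.4],"turn":[0,0,0],"jaw":0},{"xyz":[0,0,0.4],"turn":[0,0,0],"jaw":0},{"xyz":[0,0,0.4],"turn":[0,0,0],"jaw":0},{"xyz":[0,0,0.2],"turn":[0,0,0],"jaw":0},{"xyz":[0,0,0.1],"turn":[0,0,0],"jaw":0},{"xyz":[0,0,0],"turn":[0,0,0],"jaw":0},{"xyz":[0,0,0],"turn":[0,0,0],"jaw":0}]'
python3 -m crank '[{"xyz":[0,0,0],"turn":[0,0,0],"jaw":255},{"xyz":[0,0,0],"turn":[0,0,0],"jaw":255},{"xyz":[0,0,0],"turn":[0,0,0],"jaw":255},{"xyz":[0,0,0],"turn":[0,0,0],"jaw":255},{"xyz":[0,0,0],"turn":[0,0,0],"jaw":255},{"xyz":[0,0,0],"turn":[0,0,0],"jaw":255},{"xyz":[0,0,0],"turn":[0,0,0],"jaw":255},{"xyz":[0,0,0],"turn":[0,0,0],"jaw":255}]'
```

```text
time_s: 3.0
ee_pos: [0.4711, -0.2397, 0.0047]
eef_rot: [[0.996, 0.088, 0.002], [0.088, -0.996, -0.001], [0.002, 0.001, -1.0]]
force: [0.5, 0.5, 0.6]
grip_width: 0.0854
gripper_force: 0.0
time_s: 3.8
ee_pos: [0.4707, -0.2394, 0.004]
eef_rot: [[0.996, 0.088, 0.001], [0.088, -0.996, -0.001], [0.001, 0.001, -1.0]]
force: [-0.4, 0.1, 3.5]
grip_width: 0.0187
gripper_force: 62.0
```

```bash
python3 -m crank '[{"xyz":[0,0,-0.2],"turn":[0,0,0],"jaw":255},{"xyz":[0,0,-0.35],"turn":[0,0,0],"jaw":255},{"xyz":[0,0,-0.35],"turn":[0,0,0],"jaw":255},{"xyz":[0,0,-0.3],"turn":[0,0,0],"jaw":255},{"xyz":[0,0,0],"turn":[0,0,0],"jaw":255}]'
python3 -m crank '[{"xyz":[0.1,-0.25,0],"turn":[0,0,0],"jaw":255},{"xyz":[0.15,-0.4,0],"turn":[0,0,0],"jaw":255},{"xyz":[0.15,-0.4,0],"turn":[0,0,0],"jaw":255},{"xyz":[0.15,-0.4,0],"turn":[0,0,0],"jaw":255},{"xyz":[0.15,-0.4,0],"turn":[0,0,0],"jaw":255},{"xyz":[0.15,-0.4,0],"turn":[0,0,0],"jaw":255},{"xyz":[0.08,-0.4,0],"turn":[0,0,0],"jaw":255},{"xyz":[0,0,0],"turn":[0,0,-0.02],"jaw":255}]'
python3 -m crank '[{"xyz":[0,0,0],"turn":[0,0,-0.038],"jaw":255},{"xyz":[0,0,0],"turn":[0,0,0],"jaw":255},{"xyz":[0,0,0],"turn":[0,0,0],"jaw":255},{"xyz":[0,0,0],"turn":[0,0,0],"jaw":255}]'
python3 - <<'E'
from h import *
for n in ("wrist","side","scene"):
  c=manip.camera(n);save(c,n+"2.png")
  for t,z in dict(lubricator_center=.037,whistle_center=.043,mat_center=0,crook_center=.12).items():
    for r in manip.spot_in(c,t)[:1]:print(n,t,r,onz(c,r["at"],z))
E
```

```text
time_s: 4.3
ee_pos: [0.4726, -0.2406, 0.1278]
eef_rot: [[0.996, 0.088, 0.007], [0.088, -0.996, -0.005], [0.006, 0.005, -1.0]]
force: [0.3, -0.4, -1.0]
grip_width: 0.0185
gripper_force: 61.4
time_s: 5.1
ee_pos: [0.538, 0.0383, 0.1205]
eef_rot: [[0.987, 0.159, -0.004], [0.159, -0.987, 0.003], [-0.004, -0.004, -1.0]]
force: [0.6, -0.9, -1.6]
grip_width: 0.0186
gripper_force: 61.3
time_s: 5.5
ee_pos: [0.5388, 0.0328, 0.1222]
eef_rot: [[0.964, 0.265, -0.002], [0.265, -0.964, 0.0], [-0.002, -0.001, -1.0]]
force: [0.5, -0.0, -0.2]
grip_width: 0.0187
gripper_force: 61.3
wrist lubricator_center {'at': [7.9, 276.5], 'conf': 0.76} [0.66118988 0.10399392 0.037     ]
wrist whistle_center {'at': [55.0, 470.8], 'conf': 0.93} [ 0.66707277 -0.03019541  0.043     ]
wrist mat_center {'at': [186.2, 274.3], 'conf': 0.7} [0.5312244  0.08299043 0.        ]
wrist crook_center {'at': [199.5, 327.6], 'conf': 0.73} [0.56443765 0.04183859 0.12      ]
side lubricator_center {'at': [159.3, 337.6], 'conf': 0.84} [0.66910659 0.09378399 0.037     ]
side whistle_center {'at': [188.7, 354.7], 'conf': 0.73} [ 0.65852132 -0.03952859  0.043     ]
side mat_center {'at': [191.4, 271.5], 'conf': 0.76} [0.52468669 0.06332038 0.        ]
side crook_center {'at': [130.6, 296.4], 'conf': 0.62} [0.5783389  0.06698286 0.12      ]
scene lubricator_center {'at': [273.7, 371.1], 'conf': 0.74} [0.67736537 0.10605393 0.037     ]
scene whistle_center {'at': [232.1, 316.1], 'conf': 0.8} [ 0.6630757  -0.02672917  0.043     ]
scene mat_center {'at': [234.5, 394.6], 'conf': 0.68} [0.53380312 0.05835867 0.        ]
scene crook_center {'at': [212.6, 366.6], 'conf': 0.57} [0.64185441 0.06683638 0.12      ]
```

View pics/wrist2.png

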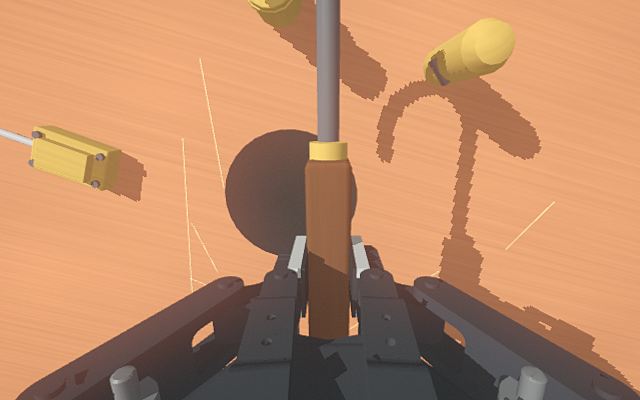

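View pics/side2.png

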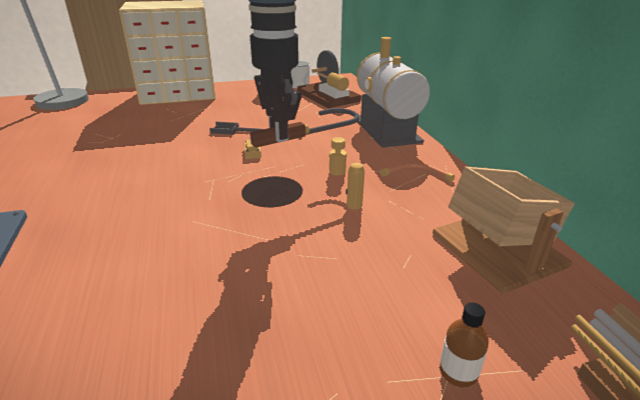

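```bash
python3 - <<'E'
from h import *
o=manip.get_obs();R=np.array(o["eef_rot"]);p=np.array(o["ee_pos"])
X=R[:,0];Y=-R[:,1];Z=-R[:,2]
G=p+.008*Z
th=np.linspace(-np.pi/2,np.pi/2,20)
J=[(.05,0)]+[(.15+.036*np.cos(t),.036+.036*np.sin(t)) for t in th]+[(.13,.072)]
hook=[G+a*X+b*Y-.007*Z for a,b in J]
circ=lambda x,y,z,r:[(x+r*np.cos(t),y+r*np.sin(t),z) for t in np.linspace(0,2*np.pi,40)]
S=[hook,circ(.675,.108,0,.018),circ(.675,.108,.074,.014),circ(.529,.067,0,.06),circ(.664,-.03,0,.015)]
out=[]
for n,(r,c0) in dict(side=(90,220),scene=(170,280),wrist=(0,200)).items():
  c=manip.camera(n);im=cv2.resize(c["img"][:,:,::-1],None,fx=3,fy=3,interpolation=1)
  for s,col in zip(S,[(255,255,0),(0,255,0),(0,255,0),(255,0,255),(255,0,0)]):
    q=np.array([proj(c,a)[::-1] for a in s])*3+1
    cv2.polylines(im,[q.astype(np.int32)],False,col,1)
  w,h=(260,195) if n=="wrist" else (130,195)
  a=im[r*3:(r+ (130 if n!="wrist" else 130))*3,c0*3:(c0+ (130 if n!="wrist" else 260))*3];out.append(a)
top=np.hstack(out[:2]);cv2.imwrite("pics/ov.png",cv2.resize(np.vstack([top,out[2]]),(600,600)))
print(onz(manip.camera("wrist"),(192,291),0))
E
```

```text
[0.53042785 0.06752586 0.        ]
```

View pics/ov.png

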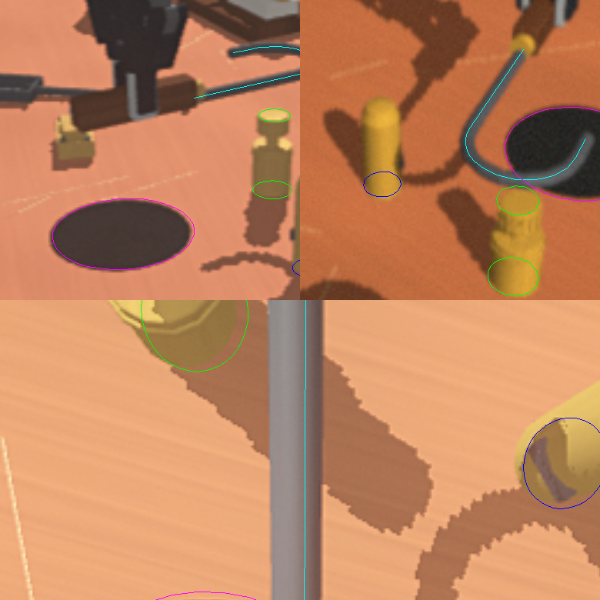

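The overlay agrees with the picture: the hook, lubricator base, mat and whistle all fall on their predicted outlines, and the crook is centred on the lubricator. Next I lower it.

```bash
python3 -m crank '[{"xyz":[0.02,-0.02,0.1],"turn":[0,0,0],"jaw":255},{"xyz":[0,0,0.15],"turn":[0,0,0],"jaw":255},{"xyz":[0,0,0.15],"turn":[0,0,0],"jaw":255},{"xyz":[0,0,0],"turn":[0,0,0],"jaw":255}]'
python3 -m crank '[{"xyz":[0,0,0.15],"turn":[0,0,0],"jaw":255},{"xyz":[0,0,0.15],"turn":[0,0,0],"jaw":255},{"xyz":[0,0,0.15],"turn":[0,0,0],"jaw":255},{"xyz":[0,0,0.15],"turn":[0,0,0],"jaw":255},{"xyz":[0,0,0.1],"turn":[0,0,0],"jaw":255},{"xyz":[0,0,0.05],"turn":[0,0,0],"jaw":255},{"xyz":[0,0,0],"turn":[0,0,0],"jaw":255},{"xyz":[0,0,0],"turn":[0,0,0],"jaw":255}]'
python3 - <<'E'
from h import *
out=[]
for n,(r,c0) in dict(side=(90,240),scene=(180,280)).items():
  c=manip.camera(n);out.append(cv2.resize(c["img"][r:r+130,c0:c0+130,::-1],None,fx=3,fy=3))
cv2.imwrite("pics/low.png",np.hstack(out))
E
```

```text
time_s: 6.85
ee_pos: [0.5377, 0.0358, 0.0789]
eef_rot: [[0.964, 0.267, -0.008], [0.267, -0.964, 0.0], [-0.007, -0.002, -1.0]]
force: [-1.0, 0.9, -2.4]
grip_width: 0.0188
gripper_force: 61.3
time_s: 7.65
ee_pos: [0.5413, 0.0356, 0.0088]
eef_rot: [[0.964, 0.267, 0.001], [0.267, -0.964, -0.0], [0.001, 0.0, -1.0]]
force: [0.2, -0.0, -1.8]
grip_width: 0.0184
gripper_force: 61.3
```

View pics/low.png

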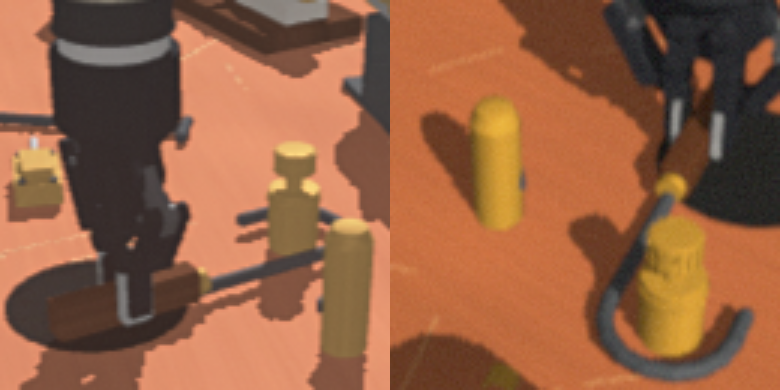

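The crook is down round the lubricator and touches neither it nor the whistle. I drag slowly along −x of the tool.

```bash
python3 -m crank '[{"xyz":[0,0,0.02],"turn":[0,0,0],"jaw":255},{"xyz":[-0.03,0,0],"turn":[0,0,0],"jaw":255},{"xyz":[-0.03,0,0],"turn":[0,0,0],"jaw":255},{"xyz":[-0.03,0,0],"turn":[0,0,0],"jaw":255},{"xyz":[-0.03,0,0],"turn":[0,0,0],"jaw":255},{"xyz":[-0.03,0,0],"turn":[0,0,0],"jaw":255},{"xyz":[-0.04,0,0],"turn":[0,0,0],"jaw":255},{"xyz":[-0.05,0,0],"turn":[0,0,0],"jaw":255}]'
python3 -m crank '[{"xyz":[-0.06,0,0],"turn":[0,0,0],"jaw":255},{"xyz":[-0.06,0,0],"turn":[0,0,0],"jaw":255},{"xyz":[-0.06,0,0],"turn":[0,0,0],"jaw":255},{"xyz":[-0.06,0,0],"turn":[0,0,0],"jaw":255},{"xyz":[-0.06,0,0],"turn":[0,0,0],"jaw":255},{"xyz":[-0.06,0,0],"turn":[0,0,0],"jaw":255},{"xyz":[-0.06,0,0],"turn":[0,0,0],"jaw":255},{"xyz":[-0.06,0,0],"turn":[0,0,0],"jaw":255}]'
python3 - <<'E'
from h import *
out=[]
for n,(r,c0) in dict(side=(90,230),scene=(150,280)).items():
  c=manip.camera(n);out.append(cv2.resize(c["img"][r:r+130,c0:c0+130,::-1],None,fx=3,fy=3))
cv2.imwrite("pics/pull.png",np.hstack(out))
E
```

```text
time_s: 8.55
ee_pos: [0.5178, 0.0291, 0.0065]
eef_rot: [[0.964, 0.267, 0.001], [0.267, -0.964, 0.0], [0.001, 0.0, -1.0]]
force: [1.1, -0.3, -1.7]
grip_width: 0.0185
gripper_force: 61.2
time_s: 9.35
ee_pos: [0.4711, 0.0162, 0.0064]
eef_rot: [[0.964, 0.267, 0.0], [0.267, -0.964, 0.0], [0.0, 0.0, -1.0]]
force: [1.6, 0.9, -2.3]
grip_width: 0.0181
gripper_force: 61.3
```

View pics/pull.png

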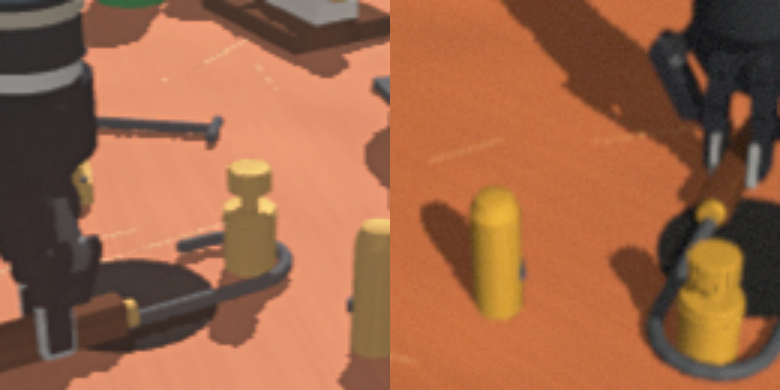

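```bash
python3 -m crank '[{"xyz":[-0.06,0,0],"turn":[0,0,0],"jaw":255},{"xyz":[-0.06,0,0],"turn":[0,0,0],"jaw":255},{"xyz":[-0.06,0,0],"turn":[0,0,0],"jaw":255},{"xyz":[-0.06,0,0],"turn":[0,0,0],"jaw":255},{"xyz":[-0.06,0,0],"turn":[0,0,0],"jaw":255},{"xyz":[-0.06,0,0],"turn":[0,0,0],"jaw":255},{"xyz":[-0.06,0,0],"turn":[0,0,0],"jaw":255},{"xyz":[-0.06,0,0],"turn":[0,0,0],"jaw":255}]'
python3 -m crank '[{"xyz":[-0.06,0,0],"turn":[0,0,0],"jaw":255},{"xyz":[-0.06,0,0],"turn":[0,0,0],"jaw":255},{"xyz":[-0.06,0,0],"turn":[0,0,0],"jaw":255},{"xyz":[-0.06,0,0],"turn":[0,0,0],"jaw":255},{"xyz":[-0.06,0,0],"turn":[0,0,0],"jaw":255},{"xyz":[-0.04,0,0],"turn":[0,0,0],"jaw":255},{"xyz":[-0.03,0,0],"turn":[0,0,0],"jaw":255},{"xyz":[0,0,0],"turn":[0,0,0],"jaw":255}]'
python3 - <<'E'
from h import *
out=[]
for n,(r,c0) in dict(side=(100,200),scene=(150,310)).items():
  c=manip.camera(n);out.append(cv2.resize(c["img"][r:r+130,c0:c0+130,::-1],None,fx=3,fy=3))
  for r in manip.spot_in(c,"lubricator_center")[:1]:print(r,onz(c,r["at"],.037))
cv2.imwrite("pics/mat.png",np.hstack(out))
E
```

```text
time_s: 10.25
ee_pos: [0.4247, 0.0034, 0.0063]
eef_rot: [[0.964, 0.267, 0.0], [0.267, -0.964, 0.0], [0.0, -0.0, -1.0]]
force: [1.5, 0.8, -2.1]
grip_width: 0.0189
gripper_force: 61.3
time_s: 11.05
ee_pos: [0.3889, -0.0065, 0.0062]
eef_rot: [[0.964, 0.267, -0.001], [0.267, -0.964, -0.0], [-0.001, -0.0, -1.0]]
force: [1.4, 0.3, -1.3]
grip_width: 0.019
gripper_force: 61.3
{'at': [172.3, 272.4], 'conf': 0.82} [0.52999799 0.07203299 0.037     ]
{'at': [222.1, 400.5], 'conf': 0.77} [0.5353321  0.06916627 0.037     ]
```

View pics/mat.png

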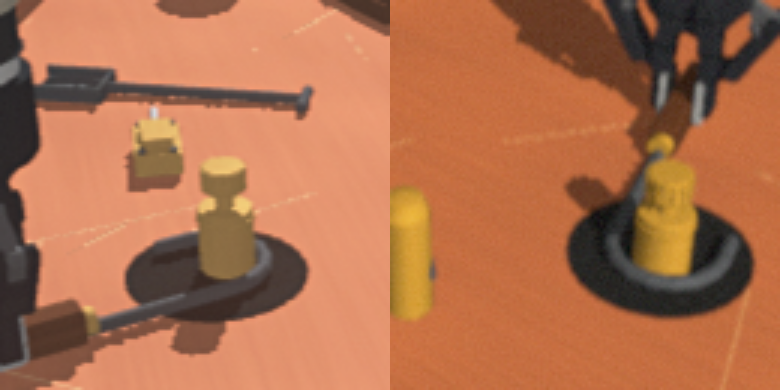

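The lubricator stands upright near the mat's centre, at about (.533,.071), inside the crook. I ease the crook off it, lay the hook down, let go and rise.

```bash
python3 -m crank '[{"xyz":[0.03,0,0],"turn":[0,0,0],"jaw":255},{"xyz":[0.03,0,0],"turn":[0,0,0],"jaw":255},{"xyz":[0,0,0.01],"turn":[0,0,0],"jaw":255},{"xyz":[0,0,0.01],"turn":[0,0,0],"jaw":255},{"xyz":[0,0,0.005],"turn":[0,0,0],"jaw":255},{"xyz":[0,0,0],"turn":[0,0,0],"jaw":255},{"xyz":[0,0,0],"turn":[0,0,0],"jaw":255}]'
python3 -m crank '[{"xyz":[0,0,0],"turn":[0,0,0],"jaw":150},{"xyz":[0,0,0],"turn":[0,0,0],"jaw":100},{"xyz":[0,0,0],"turn":[0,0,0],"jaw":50},{"xyz":[0,0,0],"turn":[0,0,0],"jaw":0},{"xyz":[0,0,0],"turn":[0,0,0],"jaw":0},{"xyz":[0,0,0],"turn":[0,0,0],"jaw":0},{"xyz":[0,0,0],"turn":[0,0,0],"jaw":0},{"xyz":[0,0,0],"turn":[0,0,0],"jaw":0}]'
python3 -m crank '[{"xyz":[0,0,-0.1],"turn":[0,0,0],"jaw":0},{"xyz":[0,0,-0.2],"turn":[0,0,0],"jaw":0},{"xyz":[0,0,-0.3],"turn":[0,0,0],"jaw":0},{"xyz":[0,0,-0.4],"turn":[0,0,0],"jaw":0},{"xyz":[0,0,-0.4],"turn":[0,0,0],"jaw":0},{"xyz":[0,0,0],"turn":[0,0,0],"jaw":0},{"xyz":[0,0,0],"turn":[0,0,0],"jaw":0},{"xyz":[0,0,0],"turn":[0,0,0],"jaw":0}]'
python3 - <<'E'
from h import *
out=[]
for n,(r,c0) in dict(side=(100,180),scene=(110,300)).items():
  c=manip.camera(n);out.append(cv2.resize(c["img"][r:r+150,c0:c0+150,::-1],None,fx=2.6,fy=2.6))
cv2.imwrite("pics/end.png",np.hstack(out))
E
```

```text
time_s: 11.95
ee_pos: [0.3954, -0.0047, 0.004]
eef_rot: [[0.964, 0.267, 0.0], [0.267, -0.964, 0.0], [0.0, -0.0, -1.0]]
force: [-0.8, 0.1, 0.8]
grip_width: 0.0186
gripper_force: 61.6
time_s: 12.75
ee_pos: [0.3953, -0.0047, 0.0038]
eef_rot: [[0.964, 0.267, 0.0], [0.267, -0.964, 0.0], [0.0, -0.0, -1.0]]
force: [0.6, 1.1, -0.2]
grip_width: 0.0857
gripper_force: 0.0
time_s: 13.55
ee_pos: [0.3948, -0.0047, 0.1432]
eef_rot: [[0.964, 0.267, -0.001], [0.267, -0.964, 0.0], [-0.001, -0.001, -1.0]]
force: [-0.5, -0.4, 0.1]
grip_width: 0.0853
gripper_force: 0.0
```

View pics/end.png

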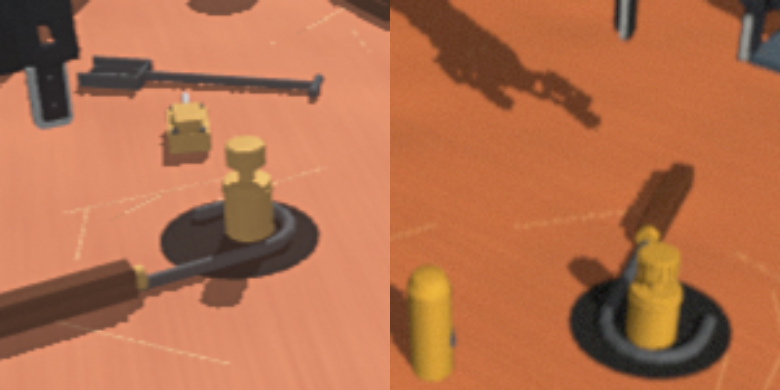

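The hook lies flat and released, the lubricator is upright on the mat, and the whistle has not moved.

```bash
python3 -c "
from rig import manip
print(manip.hand_in())"
```

```text
the job is handed in; nothing more can be done
None
```

The job is handed in: the lubricator stands upright and wholly on the mat, the whistle is where it was, and the hook lies flat on the desk, released, with its crook still round the lubricator. It took about 14 s of the 42 s allowed.

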